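# Unlock the bath's valuables box

### The job

Unlock the green valuables box on the bath ledge: turn its dial right (clockwise) to two pips, then left to one pip, resting a moment with each number at the red pointer, then ease it right again into the yellow three-pip band until you feel it come up against its stop, taking care never to force it past that feel. Then let go of the dial, slide the brass-posted bolt all the way towards the dial, clear of its staple, and let go. Leave everything else on the ledge where it is.

Things in the scene. Friction and masses are not known exactly. Their poses are not given: they have to be found in the camera images.
- lockbox: green steel valuables box fixed to the ledge, 170 (its x) x 300 (its y) x 90 mm tall; origin under its centre, z up. On top: the dial at y = -75 mm, the bolt along the line x = 0, and at the +y end a grey hatch with a steel staple at y = +72 mm (28 mm wide, 23 mm tall)
- dial (a joint): dial angle, rad; grows anticlockwise (left) seen from above, falls clockwise (right). At 0 the bar grip lies along the box's x. Two pips are at the pointer at -0.25, one pip at +0.35 (rest within 0.10 for half a second). The yellow three-pip band spans -0.50 to -1.20; the lock is worn, so the stop lies anywhere from -0.55 to -1.15 and can only be felt
- dial_grip (a point): point on the dial's axis in its upright aluminium bar grip, 34 mm above the box's top; turns with the dial, x along the bar. The bar is 52 mm long, 12 mm thick, 30 mm tall (top 46 mm above the box), on a black disc 92 mm across whose top is 16 mm above the box. The dial turns with a stiff 0.2 N m and stays where left
- pointer (a point): middle of the red pointer line (16 mm long) on the box's top, just beside the dial on the box's +x side; a mark is dialled when it lies next to this line
- clutch_slip (a joint): slip of the safety clutch in the lock, rad; 0 at the start, changes only if the dial is forced; more than 0.05 counts as forced. Turning into the stop, a rubber buffer adds about 7 N m per rad; 0.06 to 0.15 N m more than the free turning torque is well seated, 0.2 N m more slips the clutch. The bolt enters only while the dial is within about 0.03 rad of its seated rest
- bolt (a joint): travel of the bolt, m: near 0 locked, through the staple; 0.022 fully drawn towards the dial (the box's -y), clear of the staple. Slides with about 2 N and stays where it is left; if the dial is not seated it stops dead after about 6 mm
- bolt_post (a point): point on the axis of the bolt's upright brass post, 30 mm above the box's top; the post is 14 mm across with an 18 mm cap from 42 to 48 mm above the box's top; below 12 mm it meets the flat bolt bar (12 mm wide). When locked the post stands 95 mm from the dial's axis, 52 mm from the staple
- lota: bystander: aluminium lota (round water pot), 108 mm across, 100 mm tall; origin under its centre
- tumbler: bystander: steel tumbler, 72 mm across, 95 mm tall; origin under its centre
- soap_case: bystander: closed yellow soap case, 104 x 70 x 34 mm; origin under its centre
- scrubber: bystander: green silicone bath scrubber, 120 x 55 x 34 mm; origin under its centre
- pumice: bystander: grey pumice stone lying on the box's hatch, 62 x 34 x 26 mm; origin under its centre
- mug: bystander: blue plastic mug, 90 mm across, 90 mm tall; origin under its centre
- brush: bystander: flat brush with a wooden handle, lying flat; origin under its middle

How it is judged:
By the outcome, as a careful person would: the job done as asked, in the order asked, and still so for the second after the job is handed in, with the robot touching nothing.
It also fails if it takes over 72 s, if anything falls off the work surface, if the arm or the gripper's body presses on something with over 40 N, if the wrist force passes 120 N, or if a joint passes its speed limit or range.

### The arm

A 6-joint arm with a two-finger parallel gripper is mounted at the origin on the work surface. World frame = base frame: x ahead of the robot, y to its left, z up, the work surface at z = 0. Lengths are in m, angles in rad, forces in N, time in s.
With the tool pointing down it reaches from about 0.3 to 0.85 m from the base axis. Payload 4.2 kg.
Tool frame: the origin (TCP) lies at the very end of the fingers, on their centre line; the grasp point (between the pads) lies 19 mm behind it (manip.grip_point_offset is the distance from the TCP to the grasp point, in m); z points along the fingers, y is the line along which they close (so a half turn about z gives the same grasp; the last joint's range is limited). The gripper opens to 91 mm and grips with 3 to 60 N. Pads are 32 mm wide; open, the fingers measure 118 mm over their backs; the gripper's body (76 mm by 178 mm) begins 60 mm behind the grasp point.
Start: joints at [-1.177, 0.32, 1.565, -0, 1.257, -0.02], TCP at [0.231, -0.526, 0.214] pointing down, gripper open.
Joint ranges: [-3.11, 3.11], [-0.84, 2.01], [0.21, 2.61], [-1.34, 4.49], [0.05, 2.63], [-2.56, 2.56]. Speed limits (rad/s): [2.57, 2.57, 3.14, 3.14, 3.14, 3.14].

### API

Orientations are given as [roll, pitch, yaw] about the fixed x, y, z axes, in that order (R = Rz(yaw) Ry(pitch) Rx(roll)).
In Python, from rig import manip gives the robot as it stands. The module is installed in compiled form; this text tells all that it offers.
- The arm moves only by the tool apply_moves, never from a script. Its argument "moves" is a list of rows, each a list of 6 numbers: the shift along the tool's x, y, z scaled (see below), then the turn, a rotation vector about the tool's x, y, z scaled (see below). In form: [[x, y, z, wx, wy, wz], ...]. A call has 1 to 20 rows; each row is the pose to reach, as a shift and turn from the pose commanded when the call began, along the tool's axes at that moment, turning the shorter way round; what a row does not reach only later rows make up. The controller multiplies each number of a shift by 300 mm and each number of a turn by 180 degrees. A row lasts 1/12 s, in which the tool goes at most 41.7 mm and 7.16 degrees, less where a joint would pass 70% of its speed; a pose out of reach is approached as far as the arm can. A call with a number of a shift or a turn outside -1 to 1 is refused whole. A call with a gripper value outside its range is refused whole. "grip" is the opening, from -1 (shut) to 1 (fully open), set as the call begins (left out, the last holds). The fingers move at their own pace and stop on an object; "grip_force" is the grip in N (left out, the last holds). Time passes only in rows, so rows that repeat a pose let the fingers close. It gives the time, the measured TCP pose, the force, the opening and the grip force at its end, in the units of the state.
- manip.get_state(): the state, without advancing time (a new reading comes with each control period).
- manip.snapshot(name): name is "scene" or "top" or "wrist"; returns (picture, depth): 400x640x3 uint8, red, green, blue; 400x640 float32, m along the optical axis (not along the pixel's ray), 0 where there is no reading.
- manip.get_calibration(name): a dict with "fovy" (degrees; the focal length in pixels is half the picture's height over the tangent of half this angle, whatever the lens; pixels are square), "cx", "cy" (the principal point, pixels), "pose" (4x4, takes a point from camera to world coordinates); the wrist camera has in their place "tool_from_camera" (4x4, takes a point from camera to tool coordinates, whose origin is the TCP and whose axes are the flange's). Camera axes: x right, y up, looking along -z (the intrinsics and any distortion apply to the point x, -y, -z); pixel columns grow to the right and rows downward; lengths in m; the calibration is good to about 2 mm. A picture is of the moment at which its call begins: read the wrist's pose just before it. get_calibration takes no time and is no camera call.
- manip.job_done(): hands the job in; it is judged then, once.
The state is a dict: "t": time; "q": joint angles; "joint_vel": joint speeds; "joint_efforts": joint torques, N m; "tcp_pos": TCP position; "orientation": TCP orientation; "force": force on the tool from outside, world axes, zero at the start; "torque": the same for the moment, N m; "width": finger opening in m; "finger_force": force on a finger pad.
Only numpy, scipy, OpenCV 4.12 (cv2) and the standard library are available. Lean on these libraries where they do the work, as an engineer would, in place of code of your own. Each camera call takes 0.05 s, during which the arm holds its last target. There are 200 camera calls.

## Working session

There is one attempt and no reset: what is moved stays moved. The work goes in short steps, Python scripts to look and compute and a tool call to move; the robot and the scene stay as the last step left them, time stands still between calls to the robot, and variables do not carry over. Pictures are saved under pics/ and viewed, at most 10 in all, crops included, and the job is handed in when it is done.

Besides the shell and the picture viewer there is one more tool, called after "Call:" as a command line: name --pt "numbers of a row" for each row, then --argument value for the rest. apply_moves: Moves the arm, as the interface text tells. Its arguments: {"type":"object","properties":{"moves":{"type":"array"},"grip":{"type":"number"},"grip_force":{"type":"number"}},"required":["moves"]}

```bash
mkdir -p pics; ls; python3 - <<'E'
from rig import manip
import cv2,numpy as np
print(manip.get_state()); print(manip.grip_point_offset)
for n in ("scene","top"):
    p,d=manip.snapshot(n); cv2.imwrite(f"pics/{n}0.png",p[...,::-1]); np.save(f"{n}0.npy",d)
    print(n,manip.get_calibration(n))
print(manip.get_calibration("wrist"))
E
```

```text
pics
{'t': 0.0, 'q': array([-1.17693744e+00,  3.20292502e-01,  1.56568190e+00, -4.38118084e-05,
        1.25739152e+00, -1.99827221e-02]), 'joint_vel': array([-0.00055352, -0.00199216,  0.00072546, -0.00024701,  0.00083637,
       -0.00026158]), 'joint_efforts': array([-1.13966435e-03, -4.12463844e+01, -2.31974906e+01,  7.28400657e-02,
        4.55432211e-02, -1.35810433e-04]), 'tcp_pos': array([ 0.23102646, -0.52599207,  0.21311883]), 'orientation': array([-3.13981891e+00,  6.21303254e-06,  4.13855163e-01]), 'force': array([-0.17786703, -0.0658866 , -0.11141807]), 'torque': array([ 0.04566468,  0.07120094, -0.00602396]), 'finger_force': 0.0, 'width': 0.09110874815345638}
0.0188
scene {'fovy': 50.45056879106396, 'cx': 314.24353893232853, 'cy': 204.49029410245794, 'pose': array([[-0.34938686, -0.67571324,  0.64910742,  1.42782708],
       [ 0.9369615 , -0.25614047,  0.2376872 ,  0.29501617],
       [ 0.00565429,  0.69123345,  0.7226094 ,  1.0065479 ],
       [ 0.        ,  0.        ,  0.        ,  1.        ]])}
top {'fovy': 51.19449148106547, 'cx': 314.82796422963156, 'cy': 199.70158039368164, 'pose': array([[ 0.00927563,  0.99223694, -0.12401538,  0.47789173],
       [-0.99975575,  0.00671423, -0.02105593, -0.00685555],
       [-0.0200598 ,  0.1241804 ,  0.99205687,  1.25161962],
       [ 0.        ,  0.        ,  0.        ,  1.        ]])}
{'fovy': 67.53286545593825, 'cx': 321.1776388323458, 'cy': 195.09202318484947, 'tool_from_camera': array([[-6.55577666e-04,  9.64606081e-01,  2.63694292e-01,
         7.61976426e-02],
       [ 9.99999554e-01,  4.53036700e-04,  8.28897038e-04,
        -1.33886167e-04],
       [ 6.80095931e-04,  2.63694717e-01, -9.64605947e-01,
        -1.69982328e-01],
       [ 0.00000000e+00,  0.00000000e+00,  0.00000000e+00,
         1.00000000e+00]])}
```

View pics/top0.png

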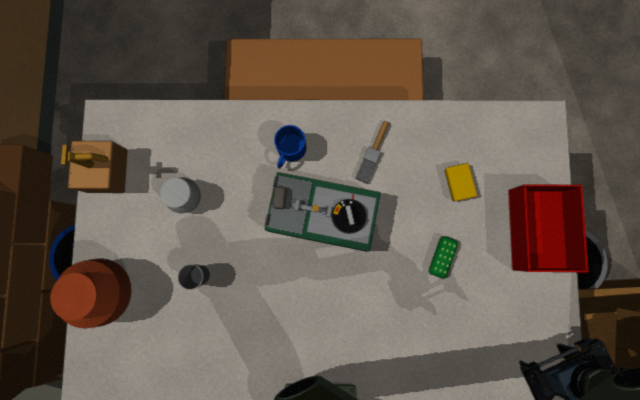

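View pics/scene0.png

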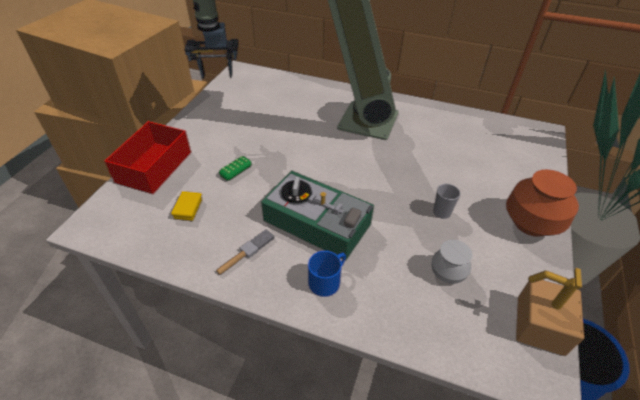

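The top view shows the box at about (265-381, 172-250), the dial near (350,215), the hatch at the left end and the post near (322,209). I'll enlarge it next.

```bash
cat > h.py <<'E'
import numpy as np,cv2
from rig import manip
from scipy.spatial.transform import Rotation as R
def cam(n,st=None):
    c=manip.get_calibration(n)
    if n=="wrist":
        T=np.eye(4);T[:3,:3]=R.from_euler('xyz',st['orientation']).as_matrix();T[:3,3]=st['tcp_pos']
        P=T@c['tool_from_camera']
    else:P=c['pose']
    return P,200/np.tan(np.radians(c['fovy']/2)),c['cx'],c['cy']
def ray(C,u,v,z):
    P,f,cx,cy=C
    d=P[:3,:3]@np.array([(u-cx)/f,-(v-cy)/f,-1]);o=P[:3,3]
    return o+d*(z-o[2])/d[2]
def proj(C,p):
    P,f,cx,cy=C;q=np.linalg.inv(P)@np.r_[p,1]
    return cx-f*q[0]/q[2],cy+f*q[1]/q[2]
def pix3(C,u,v,d):
    P,f,cx,cy=C
    return (P@np.r_[np.array([(u-cx)/f,-(v-cy)/f,-1])*d,1])[:3]
E
python3 - <<'E'
import cv2
p=cv2.imread("pics/top0.png")[165:257,260:388]
cv2.imwrite("pics/crop0.png",cv2.resize(p,None,fx=6,fy=6,interpolation=cv2.INTER_CUBIC))
E
```

```text
(no output)
```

View pics/crop0.png

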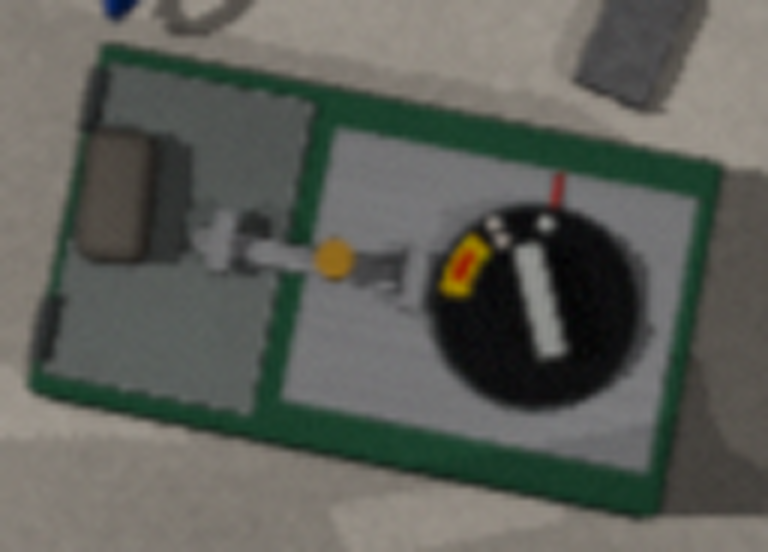

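```bash
python3 - <<'E'
from h import *
C=cam("top"); d=np.load("top0.npy")
f=lambda a,z:ray(C,260+(a[0]+.5)/6-.5,165+(a[1]+.5)/6-.5,z)
c=[f(a,.09) for a in [(105,45),(718,162),(655,515),(35,390)]]
for a in c: print(a.round(4))
print("L",np.linalg.norm(c[0]-c[1]),np.linalg.norm(c[2]-c[3]),np.linalg.norm(c[1]-c[2]),np.linalg.norm(c[0]-c[3]))
m=sum(c)/4; e=(c[0]+c[3]-c[1]-c[2])/2; yaw=np.arctan2(e[1],e[0])-np.pi/2; print("ctr",m,"yaw",yaw)
Rz=R.from_euler('z',yaw).as_matrix()
print("dial pred",m+Rz@[0,-.075,0],"post pred",m+Rz@[0,.02,0])
a,b=f((553,357),.136),f((527,245),.136)
print("bar",(a+b)/2,np.linalg.norm(a-b),"phi",np.arctan2(*(b-a)[1::-1]),"dial",np.arctan2(*(b-a)[1::-1])-yaw)
print("post",f((334,260),.138))
for u,v in [(335,185),(335,232),(300,160),(350,215),(315,208)]: print(pix3(C,u,v,d[v,u]).round(4))
E
```

```text
[0.7012 0.1255 0.09  ]
[ 0.6473 -0.1626  0.09  ]
[ 0.4833 -0.1321  0.09  ]
[0.5383 0.1547 0.09  ]
L 0.29309048867006265 0.2920717008147362 0.16678717356652903 0.16557736740331047
ctr [ 0.59250817 -0.00362108  0.09      ] yaw -0.18731995028448267
dial pred [ 0.57854119 -0.07730909  0.09      ] post pred [0.5962327  0.01602906 0.09      ]
bar [ 0.57745728 -0.07659612  0.136     ] 0.05136187281329717 phi 0.2264311145742553 dial 0.41375106485873797
post [0.59490602 0.0154423  0.138     ]
[ 0.6651 -0.0386  0.0905]
[ 0.5333 -0.0391  0.0869]
[0.7562 0.0662 0.0012]
[ 0.5772 -0.0781  0.1302]
[0.5949 0.0162 0.1355]
```

Call:
apply_moves --pt "0.83 -0.4525 -0.1 0 0 -0.47" --pt "0.83 -0.4525 -0.1 0 0 -0.47" --pt "0.83 -0.4525 -0.1 0 0 -0.47" --pt "0.83 -0.4525 -0.1 0 0 -0.47" --pt "0.83 -0.4525 -0.1 0 0 -0.47" --pt "0.83 -0.4525 -0.1 0 0 -0.47" --pt "0.83 -0.4525 -0.1 0 0 -0.47" --pt "0.83 -0.4525 -0.1 0 0 -0.47" --pt "0.83 -0.4525 -0.1 0 0 -0.47" --pt "0.83 -0.4525 -0.1 0 0 -0.47" --pt "0.83 -0.4525 -0.1 0 0 -0.47" --pt "0.83 -0.4525 -0.1 0 0 -0.47" --grip -0.2

```text
t: 1.1
tcp_pos: [0.4045, -0.3017, 0.2436]
orientation: [-3.141, -0.001, 1.897]
force: [-0.1, -0.6, 0.1]
width: 0.0367
finger_force: 0.0
```

Call:
apply_moves --pt "0.528 0.785 0 0 0 -0.47" --pt "0.528 0.785 0 0 0 -0.47" --pt "0.528 0.785 0 0 0 -0.47" --pt "0.528 0.785 0 0 0 -0.47" --pt "0.528 0.785 0 0 0 -0.47" --pt "0.528 0.785 0 0 0 -0.47" --pt "0.528 0.785 0 0 0 -0.47" --pt "0.528 0.785 0 0 0 -0.47" --pt "0.528 0.785 0 0 0 -0.47" --pt "0.528 0.785 0 0 0 -0.47" --pt "0.528 0.785 0 0 0 -0.47" --pt "0.528 0.785 0 0 0 -0.47" --pt "0.528 0.785 0 0 0 -0.47" --pt "0.528 0.785 0 0 0 -0.47"

```text
t: 2.27
tcp_pos: [0.5782, -0.0777, 0.2436]
orientation: [3.141, -0.001, -2.919]
force: [0.3, -0.2, 0.1]
width: 0.0363
finger_force: 0.0
```

```bash
python3 - <<'E'
from h import *
s=manip.get_state(); np.save("s1.npy",s,allow_pickle=True)
p,d=manip.snapshot("wrist"); cv2.imwrite("pics/w1.png",p[...,::-1]); np.save("w1.npy",d)
print({k:np.round(v,4) for k,v in s.items()})
C=cam("wrist",s)
for q in [(.578,-.077,.136),(.595,.0155,.138)]: print(proj(C,q))
E
```

```text
{'t': np.float64(2.2667), 'q': array([-0.1532,  0.317 ,  1.4933, -0.    ,  1.3321, -1.9466]), 'joint_vel': array([-0.0015, -0.0014, -0.0017, -0.001 ,  0.0001,  0.0039]), 'joint_efforts': array([ 4.09000e-02, -4.16581e+01, -2.38147e+01, -6.15000e-02,
        5.92000e-02, -9.88000e-02]), 'tcp_pos': array([ 0.5782, -0.0777,  0.2436]), 'orientation': array([ 3.1413e+00, -7.0000e-04, -2.9190e+00]), 'force': array([ 0.2767, -0.1661,  0.0573]), 'torque': array([ 0.1471, -0.1207, -0.0033]), 'finger_force': np.float64(0.0), 'width': np.float64(0.0363)}
(np.float64(321.2244006106858), np.float64(191.78848650263797))
(np.float64(408.96780725979175), np.float64(228.54209256895953))
```

View pics/w1.png

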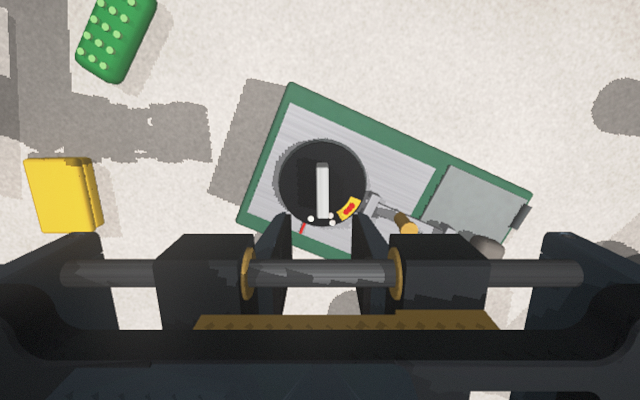

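The bar at (322,165-218) lies vertical and is centred where predicted, so I'll descend and grip it.

Call:
apply_moves --pt "0 0 0.12 0 0 0" --pt "0 0 0.24 0 0 0" --pt "0 0 0.34 0 0 0" --pt "0 0 0.4 0 0 0" --pt "0 0 0.437 0 0 0" --pt "0 0 0.437 0 0 0" --pt "0 0 0.437 0 0 0"

```text
t: 2.9
tcp_pos: [0.5788, -0.0778, 0.1132]
orientation: [-3.141, 0.0, -2.917]
force: [-0.0, 0.6, 0.5]
width: 0.0364
finger_force: 0.0
```

Call:
apply_moves --pt "0 0 0 0 0 0" --pt "0 0 0 0 0 0" --pt "0 0 0 0 0 0" --pt "0 0 0 0 0 0" --pt "0 0 0 0 0 0" --pt "0 0 0 0 0 0" --grip -1 --grip_force 30

```text
t: 3.4
tcp_pos: [0.5788, -0.0766, 0.114]
orientation: [3.14, 0.002, -2.917]
force: [-1.3, 5.3, 6.1]
width: 0.0117
finger_force: 30.0
```

```bash
cat > st.py <<'E'
from rig import manip
import numpy as np
s=manip.get_state()
print({k:np.round(s[k],4).tolist() for k in ('t','q','tcp_pos','orientation','force','torque','width','finger_force')}, 'e6',round(float(s['joint_efforts'][5]),4))
y=s['orientation'][2]%(2*np.pi); print('yaw',round(y,4),'dial~',round(y-np.pi+0.187,4))
E
python3 st.py
```

```text
{'t': 3.4, 'q': [-0.1525, 0.4114, 1.691, 0.0024, 1.038, -1.9489], 'tcp_pos': [0.5788, -0.0766, 0.114], 'orientation': [3.1401, 0.0019, -2.9172], 'force': [-1.3476, 5.277, 6.1395], 'torque': [1.0878, 0.0573, -0.1313], 'width': 0.0117, 'finger_force': 29.9982} e6 -0.1145
yaw 3.366 dial~ 0.4114
```

Call:
apply_moves --pt "0 0.004 0 0 0 0.03" --pt "0 0.004 0 0 0 0.06" --pt "0 0.004 0 0 0 0.09" --pt "0 0.004 0 0 0 0.12" --pt "0 0.004 0 0 0 0.15" --pt "0 0.004 0 0 0 0.18" --pt "0 0.004 0 0 0 0.2" --pt "0 0.004 0 0 0 0.21" --pt "0 0.004 0 0 0 0.21" --pt "0 0.004 0 0 0 0.21"

```text
t: 4.23
tcp_pos: [0.5787, -0.0772, 0.114]
orientation: [-3.141, 0.002, 2.707]
force: [-0.5, -0.6, 4.8]
width: 0.0119
finger_force: 30.0
```

```bash
python3 st.py; python3 - <<'E'
from h import *
s=manip.get_state()
p,d=manip.snapshot("scene"); cv2.imwrite("pics/s2.png",cv2.resize(p[160:260,240:390,::-1],None,fx=5,fy=5,interpolation=cv2.INTER_CUBIC))
E
```

```text
{'t': 4.2333, 'q': [-0.1517, 0.4109, 1.6917, -0.0011, 1.0368, -1.287], 'tcp_pos': [0.5787, -0.0772, 0.114], 'orientation': [-3.1413, 0.0024, 2.7068], 'force': [-0.4901, -0.5823, 4.7883], 'torque': [0.1552, -0.0452, -0.1647], 'width': 0.0119, 'finger_force': 30.0063} e6 -0.1918
yaw 2.7068 dial~ -0.2478
```

View pics/s2.png

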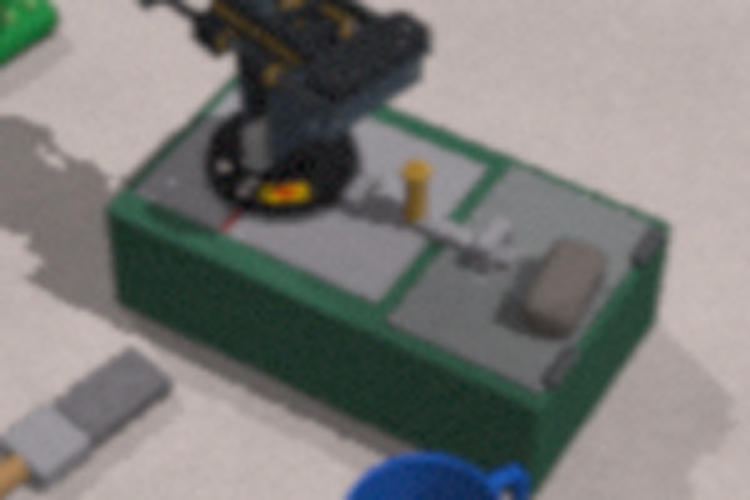

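The bar has turned with the gripper, and the two-pip mark is by the red line at (232,218). I'll rest there, then turn left.

Call:
apply_moves --pt "0 0 0 0 0 0" --pt "0 0 0 0 0 0" --pt "0 0 0 0 0 0" --pt "0 0 0 0 0 0" --pt "0 0 0 0 0 0" --pt "0 0 0 0 0 0" --pt "0 0 0 0 0 0" --pt "0 0 0 0 0 0"

```text
t: 4.95
tcp_pos: [0.5788, -0.0771, 0.114]
orientation: [-3.141, 0.002, 2.707]
force: [-0.8, 1.4, 4.9]
width: 0.0118
finger_force: 30.0
```

Call:
apply_moves --pt "0 0 0 0 0 -0.03" --pt "0 0 0 0 0 -0.06" --pt "0 0 0 0 0 -0.09" --pt "0 0 0 0 0 -0.12" --pt "0 0 0 0 0 -0.15" --pt "0 0 0 0 0 -0.175" --pt "0 0 0 0 0 -0.19" --pt "0 0 0 0 0 -0.192" --pt "0 0 0 0 0 -0.192" --pt "0 0 0 0 0 -0.192" --pt "0 0 0 0 0 -0.192" --pt "0 0 0 0 0 -0.192" --pt "0 0 0 0 0 -0.192" --pt "0 0 0 0 0 -0.192" --pt "0 0 0 0 0 -0.192" --pt "0 0 0 0 0 -0.192" --pt "0 0 0 0 0 -0.192" --pt "0 0 0 0 0 -0.192"

```text
t: 6.45
tcp_pos: [0.5788, -0.0767, 0.114]
orientation: [-3.141, 0.002, -2.973]
force: [0.4, 0.8, 4.9]
width: 0.0118
finger_force: 30.0
```

```bash
python3 st.py
```

```text
{'t': 6.45, 'q': [-0.1513, 0.411, 1.6917, -0.0001, 1.0368, -1.8907], 'tcp_pos': [0.5788, -0.0767, 0.114], 'orientation': [-3.1408, 0.0019, -2.9729], 'force': [0.3508, 0.8005, 4.9233], 'torque': [0.4633, -0.0043, -0.0452], 'width': 0.0118, 'finger_force': 29.9919} e6 -0.025
yaw 3.3103 dial~ 0.3557
```

Call:
apply_moves --pt "0 0 0 0 0 0.03" --pt "0 0 0 0 0 0.06" --pt "0 0 0 0 0 0.09" --pt "0 0 0 0 0 0.12" --pt "0 0 0 0 0 0.15" --pt "0 0 0 0 0 0.18" --pt "0 0 0 0 0 0.2" --pt "0 0 0 0 0 0.22" --pt "0 0 0 0 0 0.235" --pt "0 0 0 0 0 0.245" --pt "0 0 0 0 0 0.25" --pt "0 0 0 0 0 0.255"

```text
t: 7.45
tcp_pos: [0.5787, -0.0773, 0.114]
orientation: [-3.141, 0.002, 2.51]
force: [-1.5, -1.0, 5.6]
width: 0.0119
finger_force: 30.0
```

```bash
python3 st.py
```

```text
{'t': 7.45, 'q': [-0.1516, 0.4109, 1.6918, -0.0017, 1.0369, -1.0894], 'tcp_pos': [0.5787, -0.0773, 0.114], 'orientation': [-3.1412, 0.0025, 2.5095], 'force': [-1.5476, -0.9734, 5.6299], 'torque': [0.0867, 0.0398, 0.1865], 'width': 0.0119, 'finger_force': 29.9764} e6 0.0579
yaw 2.5095 dial~ -0.4451
```

Call:
apply_moves --pt "0 0 0 0 0 0.003" --pt "0 0 0 0 0 0.006"

```text
t: 7.62
tcp_pos: [0.5787, -0.0773, 0.114]
orientation: [-3.141, 0.003, 2.491]
force: [-1.2, -0.3, 5.8]
width: 0.0117
finger_force: 30.0
```

```bash
python3 st.py
```

```text
{'t': 7.6167, 'q': [-0.1516, 0.4109, 1.6918, -0.0018, 1.0369, -1.0709], 'tcp_pos': [0.5787, -0.0773, 0.114], 'orientation': [-3.1412, 0.0025, 2.491], 'force': [-1.1717, -0.3493, 5.8041], 'torque': [0.1327, 0.0346, 0.2356], 'width': 0.0117, 'finger_force': 29.9766} e6 0.1127
yaw 2.491 dial~ -0.4635
```

Call:
apply_moves --pt "0 0 0 0 0 0.003" --pt "0 0 0 0 0 0.006"

```text
t: 7.78
tcp_pos: [0.5786, -0.0773, 0.114]
orientation: [-3.141, 0.003, 2.472]
force: [-1.1, -1.0, 4.7]
width: 0.0114
finger_force: 30.0
```

```bash
python3 st.py
```

```text
{'t': 7.7833, 'q': [-0.1516, 0.4109, 1.6918, -0.0019, 1.0369, -1.0521], 'tcp_pos': [0.5786, -0.0773, 0.114], 'orientation': [-3.1412, 0.0025, 2.4722], 'force': [-1.0977, -0.9858, 4.6829], 'torque': [0.1053, 0.0904, 0.167], 'width': 0.0114, 'finger_force': 29.9766} e6 0.1091
yaw 2.4722 dial~ -0.4824
```

```bash
cat > r.py <<'E'
from rig import manip
s=manip.get_state();y=s['orientation'][2]%6.283185
print('t %.2f dial %.4f tz %.3f e6 %.4f q6 %.4f w %.4f'%(s['t'],y-3.14159+.187,s['torque'][2],s['joint_efforts'][5],s['q'][5],s['width']))
E
```

Call:
apply_moves --pt "0 0 0 0 0 0.003" --pt "0 0 0 0 0 0.006" --pt "0 0 0 0 0 0.009"

```text
t: 8.03
tcp_pos: [0.5786, -0.0773, 0.114]
orientation: [-3.141, 0.003, 2.444]
force: [-1.8, -0.2, 6.4]
width: 0.012
finger_force: 30.0
```

```bash
python3 r.py
```

```text
t 8.03 dial -0.5107 tz 0.180 e6 0.1092 q6 -1.0238 w 0.0120
```

Call:
apply_moves --pt "0 0 0 0 0 0.003"

```text
t: 8.12
tcp_pos: [0.5786, -0.0773, 0.114]
orientation: [-3.141, 0.003, 2.434]
force: [-1.0, 0.8, 4.9]
width: 0.0117
finger_force: 30.0
```

```bash
python3 r.py
```

```text
t 8.12 dial -0.5202 tz 0.207 e6 0.1092 q6 -1.0143 w 0.0117
```

Call:
apply_moves --pt "0 0 0 0 0 0.003"

```text
t: 8.2
tcp_pos: [0.5786, -0.0773, 0.1139]
orientation: [-3.141, 0.003, 2.425]
force: [-0.6, 0.3, 4.0]
width: 0.0118
finger_force: 30.0
```

```bash
python3 r.py
```

```text
t 8.20 dial -0.5295 tz 0.173 e6 0.1093 q6 -1.0049 w 0.0118
```

Call:
apply_moves --pt "0 0 0 0 0 0.0033" --pt "0 0 0 0 0 0.0066"

```text
t: 8.37
tcp_pos: [0.5786, -0.0774, 0.114]
orientation: [-3.141, 0.003, 2.404]
force: [-0.9, -0.2, 4.6]
width: 0.0117
finger_force: 30.0
```

```bash
python3 r.py
```

```text
t 8.37 dial -0.5503 tz 0.180 e6 0.0997 q6 -0.9842 w 0.0117
```

Call:
apply_moves --pt "0 0 0 0 0 0.0033" --pt "0 0 0 0 0 0.0066"

```text
t: 8.53
tcp_pos: [0.5786, -0.0774, 0.114]
orientation: [-3.141, 0.003, 2.384]
force: [-1.0, -1.2, 5.2]
width: 0.0117
finger_force: 30.0
```

```bash
python3 r.py
```

```text
t 8.53 dial -0.5710 tz 0.211 e6 0.1003 q6 -0.9634 w 0.0117
```

Call:
apply_moves --pt "0 0 0 0 0 0.0033" --pt "0 0 0 0 0 0.0066"

```text
t: 8.7
tcp_pos: [0.5786, -0.0774, 0.114]
orientation: [-3.141, 0.003, 2.363]
force: [-0.6, -0.9, 5.5]
width: 0.0114
finger_force: 30.0
```

```bash
python3 r.py
```

```text
t 8.70 dial -0.5917 tz 0.223 e6 0.1003 q6 -0.9427 w 0.0114
```

Call:
apply_moves --pt "0 0 0 0 0 0.0033" --pt "0 0 0 0 0 0.0066"

```text
t: 8.87
tcp_pos: [0.5786, -0.0774, 0.114]
orientation: [-3.141, 0.003, 2.342]
force: [-0.1, -0.2, 6.9]
width: 0.0118
finger_force: 30.0
```

```bash
python3 r.py
```

```text
t 8.87 dial -0.6125 tz 0.184 e6 0.1004 q6 -0.9220 w 0.0118
```

Call:
apply_moves --pt "0 0 0 0 0 0.0033" --pt "0 0 0 0 0 0.0066"

```text
t: 9.03
tcp_pos: [0.5785, -0.0774, 0.114]
orientation: [-3.141, 0.003, 2.321]
force: [-1.7, -0.5, 5.3]
width: 0.0118
finger_force: 30.0
```

```bash
python3 r.py
```

```text
t 9.03 dial -0.6332 tz 0.198 e6 0.1004 q6 -0.9012 w 0.0118
```

Call:
apply_moves --pt "0 0 0 0 0 0.0033" --pt "0 0 0 0 0 0.0066"

```text
t: 9.2
tcp_pos: [0.5786, -0.0774, 0.114]
orientation: [-3.141, 0.003, 2.301]
force: [-1.6, 0.8, 4.8]
width: 0.0119
finger_force: 30.0
```

```bash
python3 r.py
```

```text
t 9.20 dial -0.6540 tz 0.169 e6 0.1005 q6 -0.8805 w 0.0119
```

Call:
apply_moves --pt "0 0 0 0 0 0.0033" --pt "0 0 0 0 0 0.0066"

```text
t: 9.37
tcp_pos: [0.5786, -0.0774, 0.114]
orientation: [-3.141, 0.003, 2.28]
force: [-1.0, -0.9, 5.3]
width: 0.0118
finger_force: 30.0
```

```bash
python3 r.py
```

```text
t 9.37 dial -0.6746 tz 0.230 e6 0.1117 q6 -0.8598 w 0.0118
```

The joint torque has risen by 0.011, which may be contact, so I'll take finer steps.

Call:
apply_moves --pt "0 0 0 0 0 0.0015"

```text
t: 9.45
tcp_pos: [0.5785, -0.0774, 0.114]
orientation: [-3.141, 0.003, 2.275]
force: [-0.6, -0.2, 5.2]
width: 0.0119
finger_force: 30.0
```

```bash
python3 r.py
```

```text
t 9.45 dial -0.6792 tz 0.217 e6 0.2458 q6 -0.8553 w 0.0119
```

Call:
apply_moves --pt "0 0 0 0 0 0"

```text
t: 9.53
tcp_pos: [0.5786, -0.0774, 0.114]
orientation: [-3.141, 0.003, 2.276]
force: [-2.0, 0.1, 5.0]
width: 0.0119
finger_force: 30.0
```

```bash
python3 r.py
```

```text
t 9.53 dial -0.6789 tz 0.198 e6 0.2218 q6 -0.8555 w 0.0119
```

Call:
apply_moves --pt "0 0 0 0 0 0"

```text
t: 9.62
tcp_pos: [0.5785, -0.0774, 0.114]
orientation: [-3.141, 0.003, 2.276]
force: [-2.2, -0.3, 6.0]
width: 0.0122
finger_force: 30.0
```

```bash
python3 r.py
```

```text
t 9.62 dial -0.6789 tz 0.216 e6 0.1829 q6 -0.8555 w 0.0122
```

Call:
apply_moves --pt "0 0 0 0 0 0"

```text
t: 9.7
tcp_pos: [0.5786, -0.0774, 0.114]
orientation: [-3.141, 0.003, 2.276]
force: [-1.6, -0.2, 5.8]
width: 0.0115
finger_force: 30.0
```

```bash
python3 r.py
```

```text
t 9.70 dial -0.6789 tz 0.209 e6 0.1838 q6 -0.8555 w 0.0115
```

Call:
apply_moves --pt "0 0 0 0 0 0.0015" --pt "0 0 0 0 0 0.0015" --pt "0 0 0 0 0 0.0015"

```text
t: 9.95
tcp_pos: [0.5785, -0.0775, 0.114]
orientation: [-3.141, 0.003, 2.271]
force: [-1.2, -0.1, 4.9]
width: 0.0117
finger_force: 30.0
```

```bash
python3 r.py
```

```text
t 9.95 dial -0.6835 tz 0.235 e6 0.2360 q6 -0.8509 w 0.0117
```

Call:
apply_moves --pt "0 0 0 0 0 0"

```text
t: 10.03
tcp_pos: [0.5785, -0.0775, 0.114]
orientation: [-3.141, 0.003, 2.271]
force: [-0.9, -1.0, 5.9]
width: 0.0118
finger_force: 30.0
```

```bash
python3 r.py
```

```text
t 10.03 dial -0.6835 tz 0.240 e6 0.2363 q6 -0.8509 w 0.0118
```

Call:
apply_moves --pt "0 0 0 0 0 0.0015" --pt "0 0 0 0 0 0.0015" --pt "0 0 0 0 0 0.0015"

```text
t: 10.28
tcp_pos: [0.5785, -0.0775, 0.114]
orientation: [-3.141, 0.003, 2.267]
force: [-0.6, 0.2, 6.1]
width: 0.0118
finger_force: 30.0
```

```bash
python3 r.py
```

```text
t 10.28 dial -0.6880 tz 0.305 e6 0.2778 q6 -0.8463 w 0.0118
```

Call:
apply_moves --pt "0 0 0 0 0 0"

```text
t: 10.37
tcp_pos: [0.5785, -0.0774, 0.114]
orientation: [-3.141, 0.003, 2.267]
force: [-2.0, -0.6, 6.4]
width: 0.012
finger_force: 30.0
```

```bash
python3 r.py
```

```text
t 10.37 dial -0.6880 tz 0.259 e6 0.2778 q6 -0.8463 w 0.0120
```

Call:
apply_moves --pt "0 0 0 0 0 0.0006" --pt "0 0 0 0 0 0.0006" --pt "0 0 0 0 0 0.0006" --pt "0 0 0 0 0 0.0006" --pt "0 0 0 0 0 0.0006" --pt "0 0 0 0 0 0.0006"

```text
t: 10.87
tcp_pos: [0.5785, -0.0775, 0.114]
orientation: [-3.141, 0.003, 2.265]
force: [-1.8, -0.9, 5.3]
width: 0.0121
finger_force: 30.0
```

```bash
python3 r.py; python3 st.py
```

```text
t 10.87 dial -0.6897 tz 0.373 e6 0.3186 q6 -0.8446 w 0.0121
{'t': 10.8667, 'q': [-0.1517, 0.4109, 1.6918, -0.0023, 1.0371, -0.8446], 'tcp_pos': [0.5785, -0.0775, 0.114], 'orientation': [-3.1413, 0.0027, 2.2649], 'force': [-1.7859, -0.9467, 5.346], 'torque': [-0.0317, 0.0974, 0.3734], 'width': 0.0121, 'finger_force': 29.9721} e6 0.3186
yaw 2.2649 dial~ -0.6897
```

Call:
apply_moves --pt "0 0 0 0 0 0" --pt "0 0 0 0 0 0" --pt "0 0 0 0 0 0" --pt "0 0 0 0 0 0" --grip -0.2

```text
t: 11.2
tcp_pos: [0.578, -0.0767, 0.1126]
orientation: [-3.141, -0.0, 2.263]
force: [-0.1, -0.1, -0.5]
width: 0.0349
finger_force: 0.0
```

Call:
apply_moves --pt "0 0 -0.1 0 0 0" --pt "0 0 -0.2 0 0 0" --pt "0 0 -0.3 0 0 0" --pt "0 0 -0.4 0 0 0" --pt "0 0 -0.45 0 0 0" --pt "0 0 -0.45 0 0 0" --pt "0 0 -0.45 0 0 0"

```text
t: 11.78
tcp_pos: [0.5783, -0.0766, 0.248]
orientation: [3.141, 0.001, 2.263]
force: [-0.0, -0.4, -0.4]
width: 0.0366
finger_force: 0.0
```

```bash
python3 st.py; python3 - <<'E'
from h import *
s=manip.get_state()
p,d=manip.snapshot("wrist"); np.save("w3.npy",d); cv2.imwrite("pics/w3f.png",p[...,::-1])
cv2.imwrite("pics/w3.png",cv2.resize(p[60:260,180:440,::-1],None,fx=3,fy=3,interpolation=cv2.INTER_CUBIC))
C=cam("wrist",s)
for q in [(.578,-.077,.136),(.595,.0155,.138)]: print(proj(C,q))
E
```

```text
{'t': 11.7833, 'q': [-0.1513, 0.3136, 1.4871, -0.0002, 1.3398, -0.8437], 'tcp_pos': [0.5783, -0.0766, 0.248], 'orientation': [3.141, 0.001, 2.2632], 'force': [-0.0458, -0.3933, -0.3975], 'torque': [0.0121, -0.1116, -0.0135], 'width': 0.0366, 'finger_force': 0.0} e6 0.0007
yaw 2.2632 dial~ -0.6914
(np.float64(318.7797698090853), np.float64(192.19659119363888))
(np.float64(397.4029093178821), np.float64(128.92457464372296))
```

View pics/w3.png

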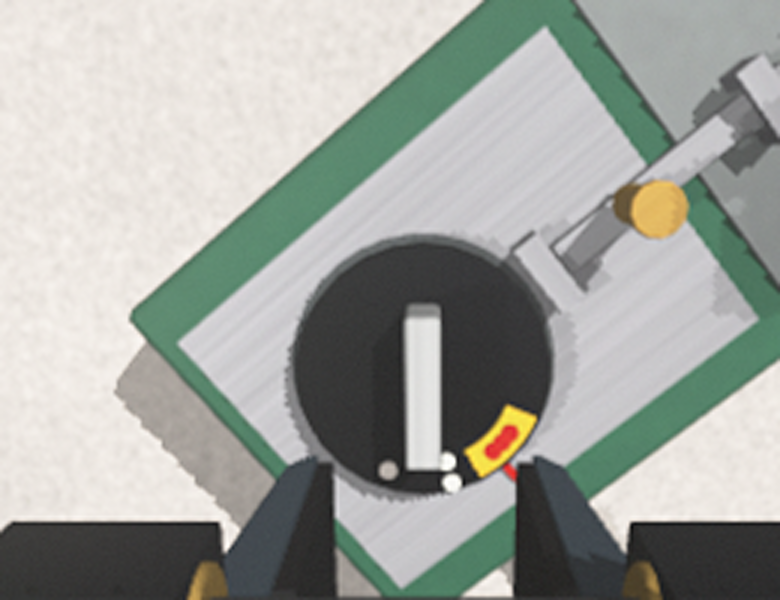

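The dial is seated: yellow is at the pointer and the bar is aligned. The post cap is at full-frame pixel (399.7,129.7).

```bash
python3 - <<'E'
from h import *
s=manip.get_state();C=cam("wrist",s)
p=ray(C,180+659.5/3-.5,60+209.5/3-.5,.138);print(p)
b=ray(C,180+423/3,60+392/3,.136);print("bar",b,"dist",np.linalg.norm((p-b)[:2]))
M=R.from_euler('xyz',s['orientation']).as_matrix()
print("move",M.T@(np.r_[p[:2],.22]-s['tcp_pos'])/.3, "turn",(s['orientation'][2]-1.384)/np.pi)
E
```

```text
[0.59529496 0.01640356 0.138     ]
bar [ 0.57745096 -0.07396854  0.136     ] dist 0.09211691277826115
move [0.20043797 0.24322891 0.08899257] turn 0.2798725249456744
```

Call:
apply_moves --pt "0.07 0.08 0 0 0 0.035" --pt "0.14 0.16 0 0 0 0.07" --pt "0.2 0.243 0 0 0 0.105" --pt "0.2 0.243 0.04 0 0 0.14" --pt "0.2 0.243 0.08 0 0 0.175" --pt "0.2 0.243 0.089 0 0 0.21" --pt "0.2 0.243 0.089 0 0 0.245" --pt "0.2 0.243 0.089 0 0 0.28" --pt "0.2 0.243 0.089 0 0 0.28" --pt "0.2 0.243 0.089 0 0 0.28"

```text
t: 12.67
tcp_pos: [0.5952, 0.0162, 0.2193]
orientation: [-3.138, 0.001, 1.386]
force: [-0.5, 0.6, -0.4]
width: 0.0365
finger_force: 0.0
```

```bash
python3 st.py; python3 - <<'E'
from h import *
s=manip.get_state()
p,d=manip.snapshot("wrist")
cv2.imwrite("pics/w4.png",cv2.resize(p[60:260,180:440,::-1],None,fx=3,fy=3,interpolation=cv2.INTER_CUBIC))
u,v=proj(cam("wrist",s),(.5953,.0164,.138));print((u-180)*3,(v-60)*3)
E
```

```text
{'t': 12.6667, 'q': [0.0079, 0.3505, 1.5046, -0.0001, 1.2899, 0.1923], 'tcp_pos': [0.5952, 0.0162, 0.2193], 'orientation': [-3.1383, 0.0008, 1.3865], 'force': [-0.5456, 0.5682, -0.4449], 'torque': [-0.0084, -0.059, 0.0403], 'width': 0.0365, 'finger_force': 0.0} e6 0.1055
yaw 1.3865 dial~ -1.5681
420.39968813766524 427.2338392047532
```

View pics/w4.png

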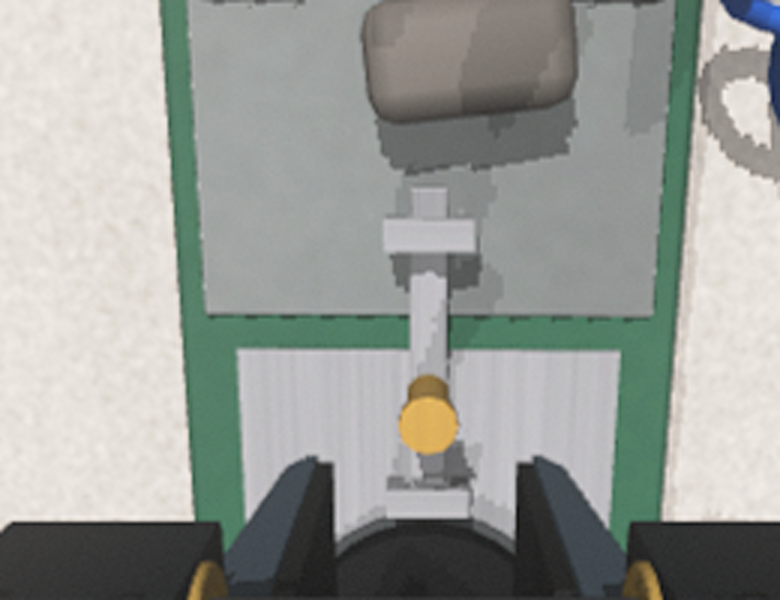

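Cap at (428,425) is about 1.5 mm towards tool +y. A guide bracket at (428,497) lies in the path of the fingers, so I'll check its height.

```bash
python3 - <<'E'
from h import *
s=manip.get_state();C=cam("wrist",s)
p,d=manip.snapshot("wrist")
T=np.array([[np.cos(-.187),-np.sin(-.187)],[np.sin(-.187),np.cos(-.187)]])
dial=np.array([.5780,-.0768])
for u,v in [(428,425),(428,485),(428,495),(428,505),(428,512),(395,500),(460,500),(428,470),(440,370),(428,235)]:
    U,V=180+u/3,60+v/3
    q=pix3(C,U,V,d[int(V),int(U)]); b=T.T@(q[:2]-dial)
    print((u,v),"box xy from dial",(b*1000).round(1),"h",round((q[2]-.09)*1000,1))
E
```

```text
(428, 425) box xy from dial [ 2.2 95.1] h 47.1
(428, 485) box xy from dial [ 2.4 59.1] h 0.6
(428, 495) box xy from dial [ 2.3 61.2] h 15.9
(428, 505) box xy from dial [ 2.4 57.8] h 16.3
(428, 512) box xy from dial [ 2.4 55. ] h 15.7
(395, 500) box xy from dial [-8.8 59.1] h 15.2
(460, 500) box xy from dial [13.2 59.3] h 15.5
(428, 470) box xy from dial [ 2.3 68.1] h 10.1
(440, 370) box xy from dial [  6.2 103.3] h 11.2
(428, 235) box xy from dial [  2.1 148. ] h 21.2
```

Call:
apply_moves --pt "0 0.005 0 0 0 0" --pt "0 0.005 0.1 0 0 0" --pt "0 0.005 0.2 0 0 0" --pt "0 0.005 0.28 0 0 0" --pt "0 0.005 0.33 0 0 0" --pt "0 0.005 0.357 0 0 0" --pt "0 0.005 0.357 0 0 0" --pt "0 0.005 0.357 0 0 0"

```text
t: 13.43
tcp_pos: [0.5979, 0.0159, 0.1145]
orientation: [3.141, -0.0, 1.384]
force: [-0.6, -0.0, 0.1]
width: 0.0365
finger_force: 0.0
```

Call:
apply_moves --pt "0 0 0 0 0 0" --pt "0 0 0 0 0 0" --pt "0 0 0 0 0 0" --pt "0 0 0 0 0 0" --pt "0 0 0 0 0 0" --pt "0 0 0 0 0 0" --grip -1 --grip_force 15

```text
t: 13.93
tcp_pos: [0.596, 0.0163, 0.1151]
orientation: [-3.139, -0.0, 1.384]
force: [-4.5, 1.2, 5.1]
width: 0.017
finger_force: 15.0
```

```bash
python3 st.py
```

```text
{'t': 13.9333, 'q': [0.0077, 0.4297, 1.6568, 0.0007, 1.0575, 0.1946], 'tcp_pos': [0.596, 0.0163, 0.1151], 'orientation': [-3.1391, -0.0001, 1.3836], 'force': [-4.4718, 1.2314, 5.1191], 'torque': [0.1986, 0.861, 0.0201], 'width': 0.017, 'finger_force': 15.0005} e6 -0.0116
yaw 1.3836 dial~ -1.571
```

Call:
apply_moves --pt "-0.01 -0.005 0 0 0 0" --pt "-0.02 -0.005 0 0 0 0" --pt "-0.03 -0.005 0 0 0 0" --pt "-0.04 -0.005 0 0 0 0" --pt "-0.05 -0.005 0 0 0 0" --pt "-0.06 -0.005 0 0 0 0" --pt "-0.065 -0.005 0 0 0 0"

```text
t: 14.52
tcp_pos: [0.5922, -0.0031, 0.1151]
orientation: [3.141, -0.001, 1.383]
force: [-3.1, 2.6, 7.2]
width: 0.0168
finger_force: 15.0
```

```bash
python3 st.py
```

```text
{'t': 14.5167, 'q': [-0.025, 0.4227, 1.6688, 0.0006, 1.0496, 0.1624], 'tcp_pos': [0.5922, -0.0031, 0.1151], 'orientation': [3.1412, -0.0006, 1.3832], 'force': [-3.0695, 2.6333, 7.1736], 'torque': [0.4967, 0.5111, -0.0509], 'width': 0.0168, 'finger_force': 15.0006} e6 0.0124
yaw 1.3832 dial~ -1.5714
```

Call:
apply_moves --pt "-0.003 0 0 0 0 0" --pt "-0.006 0 0 0 0 0" --pt "-0.008 0 0 0 0 0" --pt "-0.009 0 0 0 0 0" --pt "-0.01 0 0 0 0 0"

```text
t: 14.93
tcp_pos: [0.592, -0.0044, 0.115]
orientation: [3.141, -0.003, 1.383]
force: [-2.5, 7.2, 6.8]
width: 0.0168
finger_force: 15.0
```

```bash
python3 st.py
```

```text
{'t': 14.9333, 'q': [-0.0287, 0.422, 1.6699, 0.0038, 1.0487, 0.1575], 'tcp_pos': [0.592, -0.0044, 0.115], 'orientation': [3.1411, -0.0034, 1.3827], 'force': [-2.5201, 7.1562, 6.7936], 'torque': [1.3115, 0.3973, 0.0273], 'width': 0.0168, 'finger_force': 15.0006} e6 0.0062
yaw 1.3827 dial~ -1.5719
```

Call:
apply_moves --pt "-0.003 0 0 0 0 0" --pt "-0.005 0 0 0 0 0" --pt "-0.005 0 0 0 0 0"

```text
t: 15.18
tcp_pos: [0.592, -0.0045, 0.115]
orientation: [3.141, -0.006, 1.382]
force: [-1.4, 10.6, 5.4]
width: 0.0166
finger_force: 15.0
```

```bash
python3 st.py
```

```text
{'t': 15.1833, 'q': [-0.0304, 0.4218, 1.6704, 0.0067, 1.0479, 0.155], 'tcp_pos': [0.592, -0.0045, 0.115], 'orientation': [3.141, -0.006, 1.382], 'force': [-1.4439, 10.5987, 5.3526], 'torque': [1.7761, 0.3085, 0.0188], 'width': 0.0166, 'finger_force': 15.0005} e6 -0.0194
yaw 1.382 dial~ -1.5726
```

It's at the end stop, with force rising and no motion. I'll release, lift and check.

Call:
apply_moves --pt "0 0 0 0 0 0" --pt "0 0 0 0 0 0" --pt "0 0 0 0 0 0" --pt "0 0 0 0 0 0" --grip -0.2

```text
t: 15.52
tcp_pos: [0.5916, -0.0081, 0.1138]
orientation: [3.141, 0.001, 1.383]
force: [-0.6, -1.1, 0.8]
width: 0.0361
finger_force: 0.0
```

Call:
apply_moves --pt "0 0 -0.1 0 0 0" --pt "0 0 -0.2 0 0 0" --pt "0 0 -0.3 0 0 0" --pt "0 0 -0.4 0 0 0" --pt "0 0 -0.45 0 0 0" --pt "0 0 -0.45 0 0 0" --pt "0 0 -0.45 0 0 0"

```text
t: 16.1
tcp_pos: [0.5917, -0.0078, 0.2493]
orientation: [3.14, 0.0, 1.383]
force: [-0.9, 0.5, -0.3]
width: 0.0364
finger_force: 0.0
```

```bash
python3 st.py; python3 - <<'E'
from h import *
p,d=manip.snapshot("wrist")
cv2.imwrite("pics/w5.png",cv2.resize(p[60:260,180:440,::-1],None,fx=3,fy=3,interpolation=cv2.INTER_CUBIC))
E
```

```text
{'t': 16.1, 'q': [-0.0324, 0.3265, 1.465, -0.0005, 1.3487, 0.1553], 'tcp_pos': [0.5917, -0.0078, 0.2493], 'orientation': [3.1401, 0.0002, 1.3832], 'force': [-0.8704, 0.4593, -0.2671], 'torque': [-0.0027, -0.0525, 0.0858], 'width': 0.0364, 'finger_force': 0.0} e6 0.0012
yaw 1.3832 dial~ -1.5714
```

View pics/w5.png

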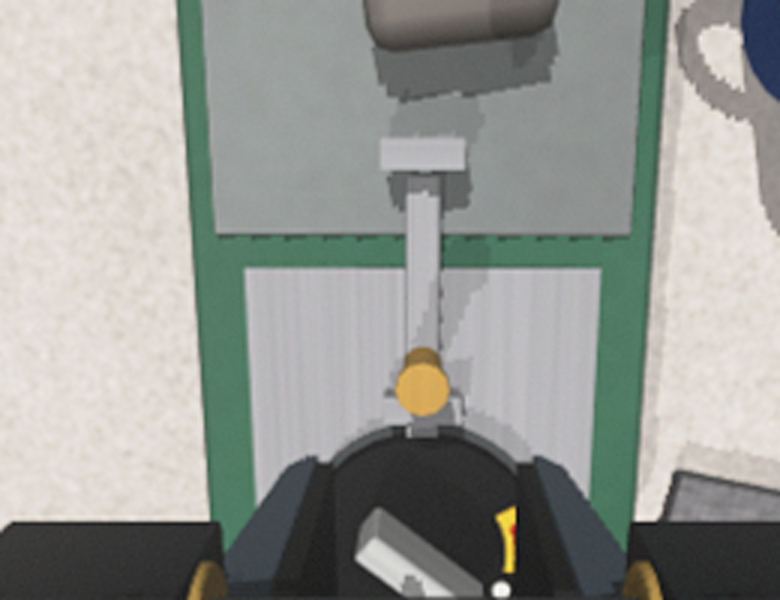

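The bolt is drawn: its end at (423,195) is in front of the staple at (423,153), and nothing shows beyond the staple.

```bash
python3 -c "
from rig import manip
print(manip.job_done())"
```

```text
the job is handed in; nothing more can be done
None
```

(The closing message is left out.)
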